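# Click-tighten the toothbrush bracket's bolt

## Task

The toothbrush bracket on the wash ledge has a loose bolt, and a click wrench already sits on it. Turn the wrench clockwise (seen from above) by its red handle until the bolt is tight and the breakaway joint trips, so that you feel it give and the handle clearly bends; stop there, well short of the bend's end stop, hold it a moment, then let the sprung handle come back straight slowly, taking a second or more, without a snap and without slackening the bolt, and let go. Do not bump the bracket or its toothbrush, and do not disturb the things standing around.

Things in the scene. Friction and masses are not known exactly. Their poses are not given: they have to be found in the camera images.
- bracket: fixed bracket of bent 10 mm steel rod on a steel base plate (85 x 270 x 6 mm). Origin on the ledge, on the bolt's vertical axis; its x points to the back of the ledge, -x roughly to the robot (yaw varies by 0.2 either way). Two posts stand 60 mm behind the bolt axis and 118 mm to either side; from their tops the rod runs forward into the arc of rail.
- rail (a point): front middle of the bracket's rod: a level arc of radius 166 mm about the bolt axis, 0.9 rad to either side, rod centre 155 mm high. It overhangs the handle, so a hand coming straight down on the handle's end hits it: lean the tool 30 to 40 degrees, its body towards the robot's base, its fingers pointing away from the base (to the bolt) and down, and keep that lean all along the swing.
- toothbrush (a point): middle of the green toothbrush, 190 mm long, lying crosswise in a spring clip on a cross bar 88 mm in front of the bolt axis; its axis is 169 mm above the ledge, its top 185 mm. Fixed to the bracket.
- bolt_top (a point): point on the vertical bolt axis at the height of the wrench handle's axis (70 mm above the ledge). The wrench head, 40 mm across, reaches 88 mm high and stays on the bolt.
- pivot (a point): vertical pivot of the wrench's breakaway joint, 60 mm from the bolt axis, 70 mm above the ledge; boss 24 mm across. Turns with the bolt.
- grip (a point): where to take the level round red handle: on its axis, 102 mm from the pivot (162 mm from the bolt axis when straight), 70 mm above the ledge. The handle is 24 mm thick from 30 to 121 mm from the pivot, so it ends 19 mm beyond this point. At the start it points roughly to the robot; tightening swings it clockwise seen from above, to the robot's left (+y).
- click (a joint): bend of the breakaway joint, rad: 0 straight, 0.6 end stop; bends only in the tightening direction. A spring holds it straight up to about 15 N sideways at the grip point; then it trips and the force falls to about 9 N near 0.35 rad. Well tripped: 0.25 to 0.4; over 0.5 is overbent (51 mm of travel at the grip point). The spring always pushes it straight and snaps it if let go.
- washer (a joint): squeeze of the rubber washer under the bolt, m: 0.002 when tight, 0.0015 less for each rad short of tight. The bolt needs 0.35 to 0.7 rad of turning to come tight (differs every time, cannot be seen). Until then it drags with 2 to 3 N at the grip point and stays where left; pushed backwards it loosens just as easily.
- cup: white ceramic cup, 76 mm across, 80 mm high, standing left of the bracket, about 215 mm from the bolt axis; origin at the centre of its underside, z up
- soap_tray: oval blue soap tray, 135 x 85 mm with a yellow soap on it, 28 mm high, right of the bracket; origin at the centre of its underside, z up
- mug: pink plastic mug, 84 mm across, 95 mm high, with a handle; origin at the centre of its underside, z up
- jug: aluminium water jug, 124 mm across, 165 mm high, with a handle; origin at the centre of its underside, z up
- shampoo: green bottle, 60 mm across, 170 mm high; origin at the centre of its underside, z up
- powder_tin: yellow tin, 70 mm across, 120 mm high; origin at the centre of its underside, z up

How it is judged:
By the outcome, as a careful person would: the job done as asked, in the order asked, and still so for the second after the job is handed in, with the robot touching nothing.
It also fails if it takes over 51 s, if anything falls off the work surface, if the arm or the gripper's body presses on something with over 40 N, if the wrist force passes 120 N, or if a joint passes its speed limit or range.

## Robot

A 6-joint arm with a two-finger parallel gripper is mounted at the origin on the work surface. World frame = base frame: x ahead of the robot, y to its left, z up, the work surface at z = 0. Lengths are in m, angles in rad, forces in N, time in s.
With the tool pointing down it reaches from about 0.3 to 0.875 m from the base axis. Payload 6.4 kg.
Tool frame: the origin (TCP) lies at the centre of the arm's flange, where the gripper is bolted on; the fingertips stand 173 mm ahead of it and the grasp point (between the pads) lies 155 mm ahead of it (ctrl.pinch_z is the distance from the TCP to the grasp point, in m); z points along the fingers, y is the direction in which the jaws open and shut (so a half turn about z gives the same grasp; the last joint's range is limited). The gripper opens to 85 mm and grips with 20 to 120 N. Pads are 22 mm wide; open, the fingers measure 114 mm over their backs; the gripper's body (76 mm by 85 mm) begins 54 mm behind the grasp point. The pads swing forward as they close: fully open they stand 13 mm farther back than shut.
Start: joints at [-0.206, 0.181, 1.607, -0, 1.354, -0.206], TCP at [0.575, 0, 0.405] pointing down, gripper open.
Joint ranges: [-2.99, 2.99], [-0.89, 2.07], [0.3, 2.58], [-1.14, 4.28], [0, 2.63], [-3.12, 3.12]. Speed limits (rad/s): [2.57, 2.57, 3.01, 3.14, 3.14, 3.14].

## Interface

Orientations are given as a unit quaternion [w, x, y, z].
In Python, from bench import ctrl gives the robot as it stands.
- The arm moves only by the tool drive_tool, never from a script. Its argument "commands" is a list that holds one entry, the list of rows, each a list of 7 numbers: the shift along the tool's x, y, z in units of 50 mm (1.0 is 50 mm), then the turn, a rotation vector about the tool's x, y, z in units of 8 degrees (1.0 is 8 degrees), then the closure in counts, from 0 (fully open) to 255 (shut). A call has 1 to 10 rows; each row shifts and turns the commanded pose from where the row before left it, along the tool's axes as they then stand; what a row does not reach is not made up. A row lasts 1/10 s, in which the tool goes at most 50 mm and 8.59 degrees, less where a joint would pass 70% of its speed; a pose out of reach is approached as far as the arm can. A call is refused whole if a number of a shift passes 1 or a number of a turn 1, either way. A call with a gripper value outside its range is refused whole. The fingers move at their own pace and stop on an object; the grip force is fixed at half the most. Time passes only in rows, so rows that do not move let the fingers close. It gives the time, the measured TCP pose, the force and the opening at its end, in the units of the state.
- ctrl.get_obs(): the state, without advancing time (a new reading comes with each control period).
- ctrl.camera(name): name is "scene" or "side" or "wrist"; returns a dict with "pixels" (384x512x3 uint8, red, green, blue), "depth" (384x512 float32, m along the optical axis (not along the pixel's ray), 0 where there is no reading), "intrinsics" (3x3 intrinsics, pixels), "R" (3x3) and "t" (3): a world point X has camera coordinates R X + t; the wrist camera has in their place "tool_from_camera" (4x4, takes a point from camera to tool coordinates, whose origin is the TCP and whose axes are the flange's). Camera axes: x right, y down, z forward; pixel columns grow to the right and rows downward; lengths in m; the calibration is good to about 2 mm. A picture is of the moment at which its call begins: read the wrist's pose just before it.
- ctrl.hand_in(): hands the job in, once; it reports no verdict.
The state is a dict: "time_s": time; "q": joint angles; "dq": joint speeds; "joint_efforts": joint torques, N m; "eef_pos": TCP position; "eef_rot": TCP orientation; "wrist_force": force on the tool from outside, world axes, zero at the start; "torque": the same for the moment, N m; "opening": opening from 0.0 (shut) to 1.0 (fully open).
Only numpy, scipy, OpenCV 4.12 (cv2) and the standard library are available. Lean on these libraries where they do the work, as an engineer would, in place of code of your own. Each camera call takes 0.05 s, during which the arm holds its last target. There are 200 camera calls.

## Working session

There is one attempt and no reset: what is moved stays moved. The work goes in short steps, Python scripts to look and compute and a tool call to move; the robot and the scene stay as the last step left them, time stands still between calls to the robot, and variables do not carry over. Pictures are saved under pics/ and viewed, about 8 in all and at most 12, crops included, and the job is handed in when it is done.

Besides the shell and the picture viewer there is one more tool, called after "Call:" by a JSON object that holds its "fn" and its "kwargs". drive_tool: Moves the arm, as the interface text tells. Its arguments: {"type":"object","properties":{"commands":{"type":"array","items":{"type":"array","items":{"type":"array","items":{"type":"number"}}}}},"required":["commands"]}

```bash
ls; mkdir -p pics; python3 - <<'E'
from bench import ctrl
import cv2,numpy as np
print(ctrl.get_obs(), ctrl.pinch_z)
a=[]
for n in("scene","side"):
    c=ctrl.camera(n); np.savez(f"pics/{n}.npz",**c); a.append(c["pixels"])
    print(n,c["intrinsics"].tolist(),c["R"].tolist(),c["t"].tolist())
cv2.imwrite("pics/a.png",np.vstack(a)[:,:,::-1])
cv2.imwrite("pics/s1.png",cv2.resize(a[0],(800,600))[:,:,::-1])
cv2.imwrite("pics/s2.png",cv2.resize(a[1],(800,600))[:,:,::-1])
E
```

```text
pics
{'time_s': 0.0, 'q': array([-2.06288621e-01,  1.81526010e-01,  1.60801926e+00, -1.53597489e-05,
        1.35382685e+00, -2.06303351e-01]), 'dq': array([-0.00059061, -0.00088322, -0.00061895, -0.00017757, -0.00030713,
       -0.0011455 ]), 'joint_efforts': array([ 3.41415571e-04, -4.44869328e+01, -3.51340663e+01, -2.51131587e-04,
        9.11703974e-03,  3.43231875e-05]), 'eef_pos': array([5.74736152e-01, 7.70329221e-05, 4.03786911e-01]), 'eef_rot': array([-7.40561138e-04,  7.07100120e-01,  7.07112883e-01, -4.93201636e-04]), 'wrist_force': array([-0.1636695 ,  0.08277402,  0.50956968]), 'torque': array([-0.02221753,  0.03415591, -0.010787  ]), 'opening': 1.001811454933393} 0.1547
scene [[471.5243692086197, 0.0, 258.7312617500063], [0.0, 471.5243692086197, 192.38951533657547], [0.0, 0.0, 1.0]] [[0.020469837217072313, 0.9997260533541603, 0.011349185399007308], [0.8101663285792763, -0.009934756710735048, -0.5861158764659719], [-0.5858425605917364, 0.02119242444867945, -0.8101477490836496]] [-0.016705936439020904, -0.40220911672365467, 2.131285076876066]
side [[433.65100219294203, 0.0, 252.24858221994833], [0.0, 433.65100219294203, 190.89485073123276], [0.0, 0.0, 1.0]] [[0.8738989607330491, -0.48595698812332866, 0.012100087759989822], [-0.32632941382751274, -0.604925452531295, -0.7263431080080542], [0.36029116017561197, 0.6308018726778725, -0.6872257833677374]] [-0.509768357336252, 0.2641705900740194, 1.3185832110977396]
```

View pics/s1.png

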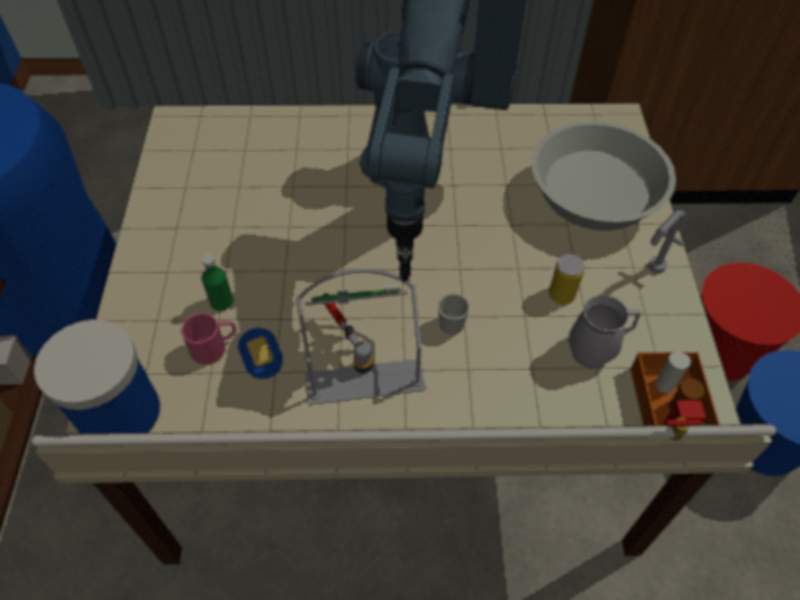

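View pics/s2.png

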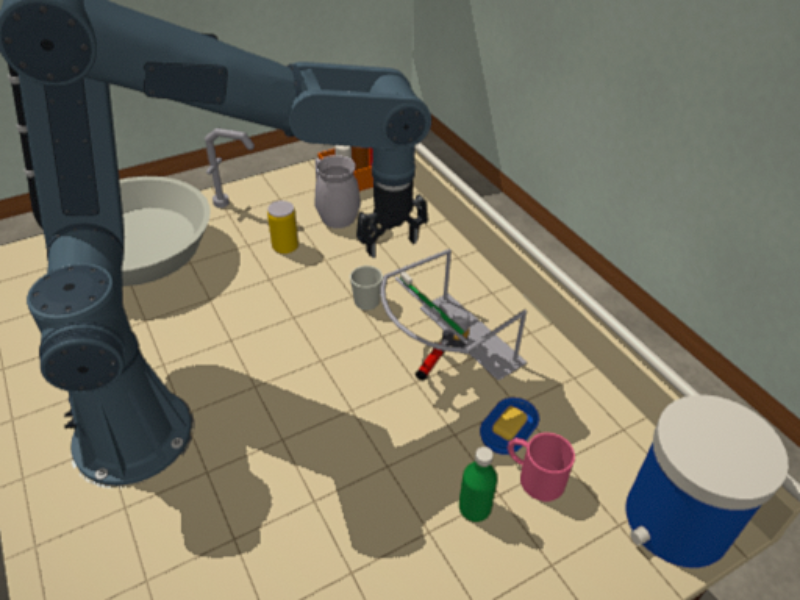

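The scene view shows the bracket with the wrench head at about (365,355) and the red handle at (333,313), pointing to the robot and to −y. The cup is at (453,313) and the soap tray at (261,353). The side view shows the whole handle, with its end at (422,373).

```bash
cat > h.py <<'E'
import numpy as np,cv2
def cast(c,uv,z):
    K,R,t=c["intrinsics"],c["R"],c["t"]; uv=np.atleast_2d(uv).astype(float)
    d=np.c_[uv,np.ones(len(uv))]@np.linalg.inv(K).T@R; o=-R.T@t
    return o+d*((z-o[2])/d[:,2])[:,None]
def deproj(c,uv):
    K,R,t=c["intrinsics"],c["R"],c["t"]; uv=np.atleast_2d(uv)
    z=c["depth"][uv[:,1],uv[:,0]]; p=np.c_[uv,np.ones(len(uv))]@np.linalg.inv(K).T*z[:,None]
    return ((p-t)@R)[z>0]
def mask(c,lo,hi,box):
    h=cv2.cvtColor(c["pixels"],cv2.COLOR_RGB2HSV); m=cv2.inRange(h,lo,hi)
    k=np.zeros_like(m); x0,y0,x1,y1=box; k[y0:y1,x0:x1]=m[y0:y1,x0:x1]
    return np.argwhere(k)[:,::-1]
E
python3 - <<'E'
from h import *
for n,box in(("scene",(190,175,245,220)),("side",(255,210,295,250))):
    c=dict(np.load(f"pics/{n}.npz"))
    uv=mask(c,(0,150,60),(8,255,255),box); uv2=mask(c,(174,150,60),(180,255,255),box); uv=np.vstack([uv,uv2])
    P=cast(c,uv,.07); m=P.mean(0); u,s,v=np.linalg.svd(P-m); d=v[0]*np.sign(v[0][0]); s=(P-m)@d
    print(n,len(uv),"mean",m,"dir",d,"yaw",np.arctan2(d[1],d[0]),"ext",s.min(),s.max(),"end",m+s.min()*d,"bolt",m+(s.min()+.181)*d)
    D=deproj(c,uv); print(" depth mean",D.mean(0),D.min(0),D.max(0))
    if n=="scene":
        # all bracket depth points at rail height
        g=np.argwhere(np.ones((384,512)))[:,::-1]; D=deproj(c,g)
        k=(D[:,2]>.14)&(D[:,2]<.175)&(D[:,0]>.45)&(D[:,0]<.9)&(D[:,1]<.12)&(D[:,1]>-.3)
        np.save("pics/rail.npy",D[k]); 
        k=(D[:,2]>.06)&(D[:,2]<.1)&(D[:,0]>.5)&(D[:,0]<.95)&(D[:,1]<.02)&(D[:,1]>-.25)
        print("wrench-height pts"); A=D[k]; print(len(A),A.min(0),A.max(0))
        k=(D[:,2]>.075)&(D[:,2]<.1)&(D[:,0]>.5)&(D[:,0]<.95)&(D[:,1]<.15)&(D[:,1]>.02); A=D[k]; print("cup?",A.min(0),A.max(0),A.mean(0))
    g=np.argwhere(np.ones((384,512)))[:,::-1]; D=deproj(c,g)
    k=(D[:,2]>.003)&(D[:,2]<.012)&(D[:,0]>.72)&(D[:,0]<.97)&(D[:,1]<.1)&(D[:,1]>-.3); A=D[k]
    r=cv2.minAreaRect(A[:,:2].astype(np.float32)); print("plate",len(A),r)
    k=(D[:,2]>.145)&(D[:,2]<.166)&(D[:,0]>.45)&(D[:,0]<.95)&(D[:,1]<.12)&(D[:,1]>-.3);A=D[k]
    np.save(f"pics/rail_{n}.npy",A)
    # RANSAC-free circle fit with fixed radius to frontmost points per y bin
    print("rail pts",len(A),A.min(0),A.max(0))
E
```

```text
scene 61 mean [ 0.57578415 -0.16104355  0.07      ] dir [ 8.56510883e-01  5.16128964e-01 -7.73963298e-29] yaw 0.5423252229855848 ext -0.029792033072316603 0.032749561931357744 end [ 0.55026695 -0.17642008  0.07      ] bolt [ 0.70529542 -0.08300074  0.07      ]
 depth mean [ 0.58349    -0.1600586   0.08096754] [ 0.55357142 -0.179328    0.07076064] [ 0.61484195 -0.13673822  0.0926381 ]
wrench-height pts
940 [ 0.53528781 -0.24997299  0.06011173] [0.94278763 0.01992161 0.09999763]
cup? [0.53288545 0.02010999 0.07502076] [0.94074585 0.14946486 0.09994711] [0.82650863 0.09051895 0.08763825]
plate 1620 ((0.8351267576217651, -0.09983041882514954), (0.2304793745279312, 0.3998076915740967), 0.13594608008861542)
rail pts 606 [ 0.51672211 -0.24237045  0.14518289] [0.92772674 0.03426934 0.16597822]
side 115 mean [ 0.57421859 -0.16482767  0.07      ] dir [8.60527303e-01 5.09404320e-01 8.05695977e-29] yaw 0.5344924219463161 ext -0.03437717723318306 0.035832666199080494 end [ 0.54463609 -0.18233955  0.07      ] bolt [ 0.70039153 -0.09013737  0.07      ]
 depth mean [ 0.56874446 -0.1728361   0.08096761] [ 0.53588563 -0.19555633  0.07196411] [ 0.60543098 -0.14878428  0.08755025]
plate 1782 ((0.8182584047317505, -0.10046391189098358), (0.3993707597255707, 0.19730277359485626), 89.74088287353516)
rail pts 683 [ 0.5191793  -0.24277557  0.14579644] [0.76638664 0.03603108 0.16588167]
```

```bash
python3 - <<'E'
from h import *
from scipy.optimize import least_squares
from bench import ctrl
for n in("scene","side"):
    c=dict(np.load(f"pics/{n}.npz"))
    A=np.load(f"pics/rail_{n}.npy"); x=np.array([.70,-.09])
    for i in range(6):
        v=A[:,:2]-x; th=np.arctan2(v[:,1],-v[:,0]); r=np.hypot(*v.T)
        k=(abs(r-.166)<.018)&(abs(th)<.95); B=A[k,:2]
        x=least_squares(lambda p:np.hypot(*(B-p).T)-.166,x,loss="soft_l1",f_scale=.003).x
    print(n,"bolt from rail",x,k.sum(),"th",th[k].min(),th[k].max(),"z",A[k,2].mean(), "res",np.std(np.hypot(*(B-x).T)))
    g=np.argwhere(np.ones((384,512)))[:,::-1]; D=deproj(c,g)
    k=(np.hypot(*(D[:,:2]-x).T)<.035)&(D[:,2]>.08)&(D[:,2]<.1); print("head top",k.sum(),D[k].mean(0))
    # brush green
    uv=mask(c,(40,80,20),(90,255,255),(190,175,270,205) if n=="scene" else (250,170,305,220)); P=cast(c,uv,.169); m=P.mean(0); v=np.linalg.svd(P-m)[2][0]; print("brush",len(uv),m,np.arctan2(v[1],v[0]),np.ptp((P-m)@v))
    k=(D[:,2]>.074)&(D[:,2]<.086)&(D[:,1]>.04)&(D[:,1]<.18)&(D[:,0]>.55)&(D[:,0]<.85); print("cup rim",k.sum(),cv2.minEnclosingCircle(D[k,:2].astype(np.float32)))
    # end of handle: dark cap
    for z in (.02,):
      d=np.array([.8586,.5127]); nn=np.array([-d[1],d[0]])
      w=D[:,:2]-x; s=-(w@d); l=w@nn
      k=(abs(l)<.02)&(s>.07)&(s<.25)&(D[:,2]>.045)&(D[:,2]<.1); print("handle",k.sum(),np.percentile(s[k],[1,50,97,100]),"lat by s",[(round(a,3),round(float(np.mean(l[k&(abs(s-a)<.01)])),4)) for a in (.1,.12,.14,.16,.175)])
E
```

```text
scene bolt from rail [ 0.69104709 -0.09673446] 230 th -0.9471939838243467 0.924425209846532 z 0.15914019124668155 res 0.004471646851768226
head top 88 [ 0.69060632 -0.09546662  0.08664848]
brush 111 [ 0.60150932 -0.12713963  0.169     ] -1.4494181141773743 0.1608144349944709
cup rim 58 ((0.5738818645477295, 0.11761397868394852), 0.03794882073998451)
handle 119 [0.07124164 0.11806141 0.16706123 0.18141482] lat by s [(0.1, 0.0002), (0.12, -0.0005), (0.14, 0.0006), (0.16, -0.004), (0.175, 0.004)]
side bolt from rail [ 0.6896931  -0.10000282] 276 th -0.9401473218043096 0.9425482123454989 z 0.15987724226066932 res 0.004154889176221636
head top 85 [ 0.68700771 -0.09966434  0.08769582]
brush 137 [ 0.60548145 -0.1299649   0.169     ] 1.701381790461204 0.1684958398649365
cup rim 71 ((0.5755836963653564, 0.1157023087143898), 0.03969234228134155)
handle 191 [0.07130826 0.1441508  0.18010699 0.18095534] lat by s [(0.1, -0.003), (0.12, -0.0002), (0.14, -0.0001), (0.16, -0.001), (0.175, 0.0002)]
```

```bash
cat >> h.py <<'E'
from scipy.spatial.transform import Rotation as Ro
BOLT=np.array([.690,-.098,.07]); LEAN=np.radians(40)
def pose(grip,psi,lean=LEAN,s=1,pz=.1547):
    z=np.array([np.sin(lean)*np.cos(psi),np.sin(lean)*np.sin(psi),-np.cos(lean)])
    y=s*np.array([np.sin(psi),-np.cos(psi),0]); R=np.c_[np.cross(y,z),y,z]
    return np.asarray(grip)-pz*z,R
def cur(o):
    q=o["eef_rot"]; return np.array(o["eef_pos"]),Ro.from_quat([q[1],q[2],q[3],q[0]]).as_matrix()
def delta(a,b):
    "tool-frame shift (units 50mm) and turn (units 8deg) from pose a to b"
    return a[1].T@(b[0]-a[0])/.05, np.degrees(Ro.from_matrix(a[1].T@b[1]).as_rotvec())/8
def rows(a,b,n):
    "n rows straight line, constant turn"
    from scipy.spatial.transform import Slerp
    S=Slerp([0,1],Ro.from_matrix([a[1],b[1]])); out=[]; p=a
    for i in range(1,n+1):
        nx=(a[0]+(b[0]-a[0])*i/n,S(i/n).as_matrix()); out.append(np.r_[delta(p,nx)]); p=nx
    return np.array(out)
E
python3 - <<'E'
from h import *
from bench import ctrl
w=ctrl.camera("wrist"); print(w["tool_from_camera"].round(3).tolist())
cv2.imwrite("pics/w1.png",w["pixels"][:,:,::-1])
np.set_printoptions(precision=2,suppress=True)
c=dict(np.load("pics/side.npz"))
g=np.argwhere(np.ones((384,512)))[:,::-1]; D=deproj(c,g)
for nm,b in (("shampoo+mug",(.4,.75,-.6,-.28)),):
    k=(D[:,0]>b[0])&(D[:,0]<b[1])&(D[:,1]>b[2])&(D[:,1]<b[3])&(D[:,2]>.05)&(D[:,2]<.18)
    h=D[k]; print(nm,h.min(0),h.max(0)); k=h[:,2]>.1; print("tall",h[k].mean(0),h[k].min(0),h[k].max(0))
psi=.538; d=np.array([np.cos(psi),np.sin(psi),0]); G=BOLT-.165*d
a=cur(ctrl.get_obs()); z=pose(G,psi)[1][:,2]
for s in(1,-1):
  pre=pose(G-.13*z,psi,s=s); print(s,pre[0],delta(a,pre)); print(rows(a,pre,14))
E
```

```text
[[-0.001, -0.945, -0.328, 0.084], [1.0, -0.001, 0.0, -0.001], [-0.001, -0.328, 0.945, 0.031], [0.0, 0.0, 0.0, 1.0]]
shampoo+mug [ 0.47 -0.6   0.05] [ 0.75 -0.4   0.18]
tall [ 0.55 -0.49  0.13] [ 0.47 -0.6   0.1 ] [ 0.75 -0.42  0.18]
1 [ 0.39 -0.28  0.29] (array([-5.53, -3.67,  2.32]), array([-2.59,  4.54,  7.08]))
[[-0.39 -0.26  0.17 -0.18  0.32  0.51]
 [-0.42 -0.24  0.14 -0.18  0.32  0.51]
 [-0.44 -0.21  0.12 -0.18  0.32  0.51]
 [-0.46 -0.18  0.09 -0.18  0.32  0.51]
 [-0.47 -0.15  0.06 -0.18  0.32  0.51]
 [-0.49 -0.12  0.04 -0.18  0.32  0.51]
 [-0.49 -0.08  0.01 -0.18  0.32  0.51]
 [-0.5  -0.05 -0.01 -0.18  0.32  0.51]
 [-0.5  -0.01 -0.03 -0.18  0.32  0.51]
 [-0.5   0.02 -0.06 -0.18  0.32  0.51]
 [-0.49  0.06 -0.08 -0.18  0.32  0.51]
 [-0.48  0.1  -0.1  -0.18  0.32  0.51]
 [-0.47  0.13 -0.12 -0.18  0.32  0.51]
 [-0.45  0.17 -0.13 -0.18  0.32  0.51]]
-1 [ 0.39 -0.28  0.29] (array([-5.53, -3.67,  2.32]), array([ -5.24,  -2.98, -14.38]))
[[-0.39 -0.26  0.17 -0.37 -0.21 -1.03]
 [-0.35 -0.32  0.16 -0.37 -0.21 -1.03]
 [-0.29 -0.38  0.15 -0.37 -0.21 -1.03]
 [-0.23 -0.42  0.14 -0.37 -0.21 -1.03]
 [-0.16 -0.46  0.12 -0.37 -0.21 -1.03]
 [-0.09 -0.48  0.1  -0.37 -0.21 -1.03]
 [-0.02 -0.5   0.08 -0.37 -0.21 -1.03]
 [ 0.05 -0.5   0.05 -0.37 -0.21 -1.03]
 [ 0.13 -0.49  0.02 -0.37 -0.21 -1.03]
 [ 0.19 -0.46 -0.01 -0.37 -0.21 -1.03]
 [ 0.26 -0.43 -0.04 -0.37 -0.21 -1.03]
 [ 0.31 -0.39 -0.07 -0.37 -0.21 -1.03]
 [ 0.36 -0.33 -0.1  -0.37 -0.21 -1.03]
 [ 0.4  -0.27 -0.12 -0.37 -0.21 -1.03]]
```

View pics/w1.png

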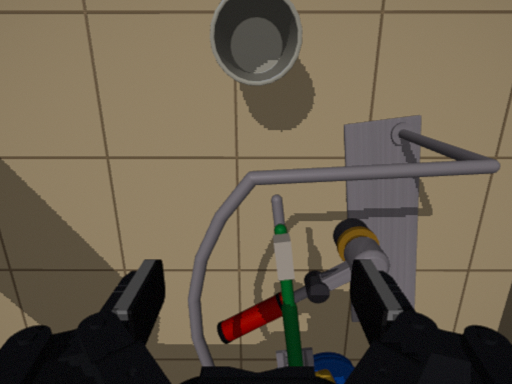

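The wrist view shows the red handle at about (253,317), running to the pivot at (317,287). The rail arc passes left of it. I'll back away from the rail first, then lean the tool.

Call:
{"fn": "drive_tool", "kwargs": {"commands": [[[-0.3,-0.8,0,0,0,0,0],[-0.3,-0.8,0,0,0,0,0],[-0.3,-0.8,0,0,0,0,0],[-0.3,-0.8,0,0,0,0,0]]]}}

```text
time_s: 0.55
eef_pos: [0.4134, -0.0601, 0.4041]
eef_rot: [-0.0, 0.707, 0.707, -0.0]
wrist_force: [-0.4, -0.7, 0.3]
opening: 1.001
```

```bash
cat > pre.py <<'E'
from h import *
from bench import ctrl
import sys
np.set_printoptions(precision=2,suppress=True)
back=float(sys.argv[1]); n=int(sys.argv[2]); psi=float(sys.argv[3]) if len(sys.argv)>3 else .538
G=BOLT-.165*np.array([np.cos(psi),np.sin(psi),0]); o=ctrl.get_obs(); a=cur(o); z=pose(G,psi)[1][:,2]
pre=pose(G-back*z,psi); print(o["time_s"],a[0],o["q"],o["wrist_force"],o["opening"]); print(delta(a,pre)); print(rows(a,pre,n))
E
python3 pre.py .13 10
```

```text
0.55 [ 0.41 -0.06  0.4 ] [-0.43 -0.19  1.98 -0.    1.36 -0.43] [-0.44 -0.71  0.34] 1.0014807106704675
(array([-4.32, -0.45,  2.32]), array([-2.59,  4.54,  7.09]))
[[-0.43 -0.04  0.23 -0.26  0.45  0.71]
 [-0.45 -0.01  0.2  -0.26  0.45  0.71]
 [-0.46  0.03  0.17 -0.26  0.45  0.71]
 [-0.47  0.07  0.15 -0.26  0.45  0.71]
 [-0.46  0.11  0.12 -0.26  0.45  0.71]
 [-0.46  0.15  0.1  -0.26  0.45  0.71]
 [-0.45  0.19  0.07 -0.26  0.45  0.71]
 [-0.43  0.24  0.05 -0.26  0.45  0.71]
 [-0.41  0.28  0.04 -0.26  0.45  0.71]
 [-0.38  0.31  0.02 -0.26  0.45  0.71]]
```

Call:
{"fn": "drive_tool", "kwargs": {"commands": [[[-0.43,-0.04,0.23,-0.26,0.45,0.71,100],[-0.45,-0.01,0.2,-0.26,0.45,0.71,100],[-0.46,0.03,0.17,-0.26,0.45,0.71,100],[-0.47,0.07,0.15,-0.26,0.45,0.71,100],[-0.46,0.11,0.12,-0.26,0.45,0.71,100],[-0.46,0.15,0.1,-0.26,0.45,0.71,100],[-0.45,0.19,0.07,-0.26,0.45,0.71,100],[-0.43,0.24,0.05,-0.26,0.45,0.71,100],[-0.41,0.28,0.04,-0.26,0.45,0.71,100],[-0.38,0.31,0.02,-0.26,0.45,0.71,100]]]}}

```text
time_s: 1.55
eef_pos: [0.392, -0.2778, 0.2889]
eef_rot: [-0.088, 0.907, 0.247, 0.33]
wrist_force: [-0.1, 0.1, -0.3]
opening: 0.607
```

```bash
python3 pre.py .13 4; python3 - <<'E'
from h import *
from bench import ctrl
o=ctrl.get_obs(); w=ctrl.camera("wrist"); p,R=cur(o); T=w["tool_from_camera"]
im=w["pixels"].copy(); K=w["intrinsics"]
M=np.eye(4); M[:3,:3]=R; M[:3,3]=p; W=M@T; C=np.linalg.inv(W)
c=dict(w); c["R"]=C[:3,:3]; c["t"]=C[:3,3]
h=cv2.cvtColor(im,cv2.COLOR_RGB2HSV); m=cv2.inRange(h,(0,150,50),(8,255,255))|cv2.inRange(h,(174,150,50),(180,255,255))
uv=np.argwhere(m)[:,::-1]; P=cast(c,uv,.07); k=(np.hypot(*(P[:,:2]-BOLT[:2]).T)<.25); P=P[k]; mm=P.mean(0); v=np.linalg.svd(P-mm)[2][0]; v*=np.sign(v[0]); s=(P-mm)@v
print("red",len(P),"mean",mm,"yaw",np.arctan2(v[1],v[0]),"ends",mm+v*s.min(),mm+v*s.max(),"bolt est",mm+v*(s.min()+.181)); D=deproj(c,uv[k]); print("depth mean",D.mean(0))
cv2.imwrite("pics/w2.png",im[:,:,::-1])
E
```

```text
1.55 [ 0.39 -0.28  0.29] [-1.07  0.11  2.03  0.77  1.16 -0.41] [-0.13  0.09 -0.28] 0.6072093326264918
(array([-0.01, -0.03,  0.01]), array([ 0.05,  0.01, -0.03]))
[[-0.   -0.01  0.    0.01  0.   -0.01]
 [-0.   -0.01  0.    0.01  0.   -0.01]
 [-0.   -0.01  0.    0.01  0.   -0.01]
 [-0.   -0.01  0.    0.01  0.   -0.01]]
red 1841 mean [ 0.5721071  -0.16594673  0.07      ] yaw 0.5463582069522405 ends [ 0.54119875 -0.18474227  0.07      ] [ 0.61713684 -0.13856389  0.07      ] bolt est [ 0.6958492  -0.09069846  0.07      ]
depth mean [ 0.56778903 -0.16869263  0.07995116]
```

View pics/w2.png

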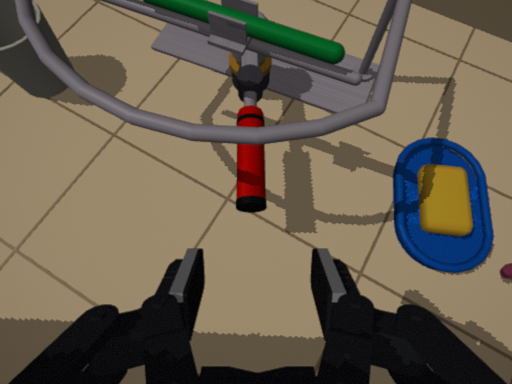

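The handle, at columns 238–266 and rows 105–210, lies centred between the pads at columns 200 and 315, and the rail passes above it. I'll advance along the tool axis.

Call:
{"fn": "drive_tool", "kwargs": {"commands": [[[0,0,0.4,0,0,0,100],[0,0,0.4,0,0,0,100],[0,0,0.4,0,0,0,100],[0,0,0.4,0,0,0,100],[0,0,0.3,0,0,0,100],[0,0,0.3,0,0,0,100],[0,0,0.2,0,0,0,100],[0,0,0.2,0,0,0,100],[0,0,0,0,0,0,100]]]}}

```text
time_s: 2.5
eef_pos: [0.4643, -0.234, 0.1889]
eef_rot: [-0.089, 0.907, 0.249, 0.328]
wrist_force: [0.1, 0.3, 0.3]
opening: 0.608
```

```bash
python3 pre.py 0 2; python3 - <<'E'
from bench import ctrl
import cv2,numpy as np
w=ctrl.camera("wrist")["pixels"]; s=ctrl.camera("side")["pixels"][150:300,180:380]
cv2.imwrite("pics/w3.png",np.hstack([cv2.resize(w,(400,300)),cv2.resize(s,(400,300))])[:,:,::-1])
E
```

```text
2.5 [ 0.46 -0.23  0.19] [-0.88  0.36  1.99  0.92  0.91 -0.48] [0.1  0.25 0.26] 0.6079370031568337
(array([-0.02, -0.02, -0.01]), array([0.03, 0.03, 0.  ]))
[[-0.01 -0.01 -0.    0.01  0.01  0.  ]
 [-0.01 -0.01 -0.    0.01  0.01  0.  ]]
```

View pics/w3.png

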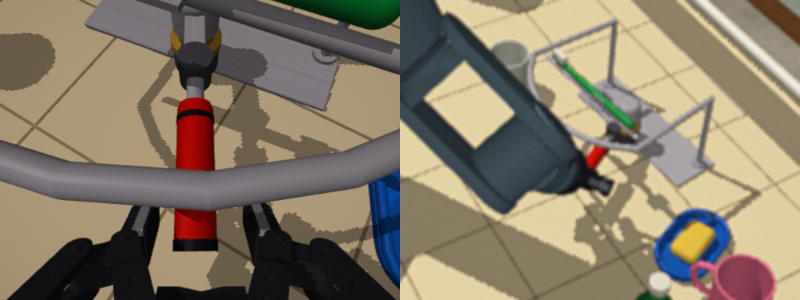

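```bash
python3 - <<'E'
from h import *
np.set_printoptions(precision=4,suppress=True)
P=lambda psi:pose(BOLT-.165*np.array([np.cos(psi),np.sin(psi),0]),psi)
for d in(.02,.03): print(d,np.r_[delta(P(.538),P(.538-d))])
E
```

```text
0.02 [ 0.0008 -0.1058  0.0007 -0.0921  0.      0.1097]
0.03 [ 0.0018 -0.1586  0.0015 -0.1381  0.      0.1646]
```

Call:
{"fn": "drive_tool", "kwargs": {"commands": [[[0,0,0,0,0,0,153],[0,0,0,0,0,0,153],[0,0,0,0,0,0,153],[0,0,0,0,0,0,153]]]}}

```text
time_s: 3.0
eef_pos: [0.4642, -0.235, 0.1899]
eef_rot: [-0.088, 0.907, 0.249, 0.329]
wrist_force: [0.0, 0.3, -0.5]
opening: 0.397
```

Call:
{"fn": "drive_tool", "kwargs": {"commands": [[[0.002,-0.159,0.0015,-0.138,0,0.165,153],[0.002,-0.159,0.0015,-0.138,0,0.165,153],[0.002,-0.159,0.0015,-0.138,0,0.165,153],[0.002,-0.159,0.0015,-0.138,0,0.165,153],[0.002,-0.159,0.0015,-0.138,0,0.165,153],[0.002,-0.159,0.0015,-0.138,0,0.165,153],[0.002,-0.159,0.0015,-0.138,0,0.165,153],[0.002,-0.159,0.0015,-0.138,0,0.165,153],[0.002,-0.159,0.0015,-0.138,0,0.165,153],[0.002,-0.159,0.0015,-0.138,0,0.165,153]]]}}

```text
time_s: 4.0
eef_pos: [0.4343, -0.1606, 0.1894]
eef_rot: [-0.037, 0.934, 0.109, 0.339]
wrist_force: [-0.6, -3.0, -0.1]
opening: 0.401
```

```bash
cat > st.py <<'E'
from h import *
from bench import ctrl
np.set_printoptions(precision=4,suppress=True)
o=ctrl.get_obs(); p,R=cur(o); y=R[:,1]; z=R[:,2]; psi=np.arctan2(y[0],-y[1]); g=p+.1547*z-BOLT
r=np.hypot(*g[:2]); ang=np.arctan2(-g[1],-g[0])
f=o["wrist_force"]; t=np.array([np.sin(psi),-np.cos(psi),0])
print(f"t={o['time_s']:.2f} toolyaw={psi:.3f} grip r={r:.4f} ang={ang:.3f} z={p[2]+.1547*z[2]:.4f} lean={np.degrees(np.arccos(-z[2])):.1f} Ftan={f@t:.1f} F={f} open={o['opening']:.3f} q={o['q']}")
E
python3 st.py
```

```text
t=4.00 toolyaw=0.232 grip r=0.1640 ang=0.249 z=0.0706 lean=39.9 Ftan=2.8 F=[-0.5825 -3.0137 -0.0858] open=0.401 q=[-0.7944  0.2105  2.2029  1.1261  0.6504 -0.364 ]
```

Call:
{"fn": "drive_tool", "kwargs": {"commands": [[[0.001,-0.106,0.0007,-0.092,0,0.11,153],[0.001,-0.106,0.0007,-0.092,0,0.11,153],[0.001,-0.106,0.0007,-0.092,0,0.11,153],[0.001,-0.106,0.0007,-0.092,0,0.11,153],[0.001,-0.106,0.0007,-0.092,0,0.11,153]]]}}

```text
time_s: 4.5
eef_pos: [0.4296, -0.1349, 0.1892]
eef_rot: [-0.02, 0.938, 0.063, 0.341]
wrist_force: [-1.9, -3.0, 0.7]
opening: 0.4
```

Call:
{"fn": "drive_tool", "kwargs": {"commands": [[[0.001,-0.106,0.0007,-0.092,0,0.11,153],[0.001,-0.106,0.0007,-0.092,0,0.11,153],[0.001,-0.106,0.0007,-0.092,0,0.11,153],[0.001,-0.106,0.0007,-0.092,0,0.11,153]]]}}

```text
time_s: 4.9
eef_pos: [0.4277, -0.1137, 0.1891]
eef_rot: [-0.007, 0.94, 0.025, 0.341]
wrist_force: [-1.1, -1.4, 1.0]
opening: 0.399
```

```bash
python3 st.py
```

```text
t=4.90 toolyaw=0.052 grip r=0.1635 ang=0.067 z=0.0705 lean=39.9 Ftan=1.4 F=[-1.0936 -1.426   0.9727] open=0.399 q=[-0.6779  0.1473  2.2851  1.2639  0.4627 -0.2632]
```

Call:
{"fn": "drive_tool", "kwargs": {"commands": [[[0.001,-0.106,0.0007,-0.092,0,0.11,153],[0.001,-0.106,0.0007,-0.092,0,0.11,153],[0.001,-0.106,0.0007,-0.092,0,0.11,153],[0.001,-0.106,0.0007,-0.092,0,0.11,153]]]}}

```text
time_s: 5.3
eef_pos: [0.4275, -0.0924, 0.1891]
eef_rot: [0.007, 0.94, -0.012, 0.341]
wrist_force: [-2.2, -2.0, 0.4]
opening: 0.398
```

Call:
{"fn": "drive_tool", "kwargs": {"commands": [[[0.001,-0.106,0.0007,-0.092,0,0.11,153],[0.001,-0.106,0.0007,-0.092,0,0.11,153],[0.001,-0.106,0.0007,-0.092,0,0.11,153]]]}}

```text
time_s: 5.6
eef_pos: [0.4285, -0.0782, 0.1892]
eef_rot: [0.02, 0.939, -0.042, 0.341]
wrist_force: [-4.1, -12.7, -1.5]
opening: 0.402
```

```bash
python3 st.py
```

```text
t=5.60 toolyaw=-0.093 grip r=0.1630 ang=-0.059 z=0.0706 lean=39.9 Ftan=13.0 F=[ -4.1138 -12.6629  -1.4698] open=0.402 q=[-0.5529  0.1231  2.3146  1.375   0.2888 -0.1641]
```

Force is up to 13 N, so the bolt is coming tight. q5 is nearing its zero limit, so from here I'll translate without yaw: along −y of the tool and slightly outward, with slightly wider jaws.

Call:
{"fn": "drive_tool", "kwargs": {"commands": [[[-0.008,-0.07,-0.0065,0,0,0,140],[-0.008,-0.07,-0.0065,0,0,0,140],[-0.008,-0.07,-0.0065,0,0,0,140]]]}}

```text
time_s: 5.9
eef_pos: [0.4282, -0.0678, 0.1892]
eef_rot: [0.019, 0.939, -0.042, 0.341]
wrist_force: [2.4, -13.4, -6.3]
opening: 0.447
```

```bash
python3 st.py
```

```text
t=5.90 toolyaw=-0.092 grip r=0.1642 ang=-0.123 z=0.0706 lean=40.0 Ftan=13.1 F=[  2.388  -13.3555  -6.3051] open=0.447 q=[-0.526   0.1185  2.3202  1.3886  0.2726 -0.1571]
```

Call:
{"fn": "drive_tool", "kwargs": {"commands": [[[-0.008,-0.07,-0.0065,0,0,0,140],[-0.008,-0.07,-0.0065,0,0,0,140]]]}}

```text
time_s: 6.1
eef_pos: [0.428, -0.0611, 0.1893]
eef_rot: [0.02, 0.939, -0.042, 0.341]
wrist_force: [3.6, -12.8, -6.4]
opening: 0.454
```

```bash
cat > bend.py <<'E'
from h import *
from bench import ctrl
import sys
o=ctrl.get_obs(); w=ctrl.camera("wrist"); p,R=cur(o)
M=np.eye(4); M[:3,:3]=R; M[:3,3]=p; C=np.linalg.inv(M@w["tool_from_camera"])
c=dict(w,R=C[:3,:3],t=C[:3,3]); im=w["pixels"]
h=cv2.cvtColor(im,cv2.COLOR_RGB2HSV); m=cv2.inRange(h,(0,150,50),(8,255,255))|cv2.inRange(h,(174,150,50),(180,255,255))
uv=np.argwhere(m)[:,::-1]; P=cast(c,uv,.07)[:,:2]; P=P[np.hypot(*(P-BOLT[:2]).T)<.2]
mm=P.mean(0); v=np.linalg.svd(P-mm,full_matrices=False)[2][0]; v*=np.sign(v[0])
psi=np.arctan2(v[1],v[0]); b=BOLT[:2]-mm; off=v[0]*b[1]-v[1]*b[0]  # bolt's offset from the handle line = .06 sin(bend)
print("handle yaw %.3f, bolt offset %.4f -> bend from offset %.3f, bolt angle %.3f"%(psi,off,np.arcsin(np.clip(off/.06,-1,1)),psi+np.arcsin(np.clip(off/.06,-1,1))))
if len(sys.argv)>1: cv2.imwrite(sys.argv[1],im[:,:,::-1])
E
python3 st.py; python3 bend.py pics/w4.png
```

```text
t=6.10 toolyaw=-0.093 grip r=0.1653 ang=-0.163 z=0.0708 lean=40.0 Ftan=12.5 F=[  3.5995 -12.8498  -6.3534] open=0.454 q=[-0.5076  0.1156  2.3234  1.3982  0.2601 -0.1517]
handle yaw -0.169, bolt offset 0.0083 -> bend from offset 0.139, bolt angle -0.030
```

View pics/w4.png

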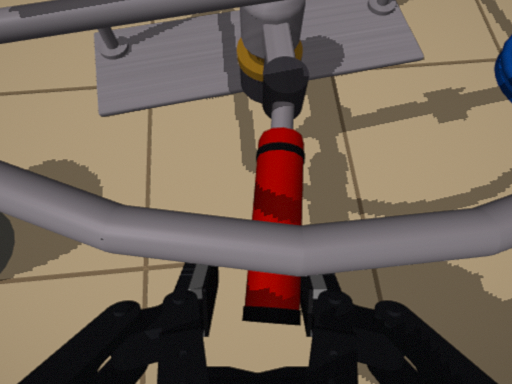

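The wrist view shows the handle visibly bent at the pivot boss (283,85), with the right pad pushing at (318,285). The measured bend is 0.14. I'll add about 18 mm.

Call:
{"fn": "drive_tool", "kwargs": {"commands": [[[-0.008,-0.07,-0.0065,0,0,0,140],[-0.008,-0.07,-0.0065,0,0,0,140],[-0.008,-0.07,-0.0065,0,0,0,140],[-0.008,-0.07,-0.0065,0,0,0,140],[-0.008,-0.07,-0.0065,0,0,0,140],[0,0,0,0,0,0,140]]]}}

```text
time_s: 6.75
eef_pos: [0.427, -0.0427, 0.1894]
eef_rot: [0.019, 0.939, -0.041, 0.342]
wrist_force: [1.4, -9.2, -1.2]
opening: 0.45
```

```bash
python3 st.py; python3 bend.py
```

```text
t=6.75 toolyaw=-0.090 grip r=0.1702 ang=-0.271 z=0.0710 lean=40.0 Ftan=9.1 F=[ 1.39   -9.2488 -1.1998] open=0.450 q=[-0.4587  0.1086  2.3316  1.4215  0.2312 -0.1381]
handle yaw -0.364, bolt offset 0.0196 -> bend from offset 0.333, bolt angle -0.031
```

Well tripped: bend 0.33, 9 N, and the bolt angle has not changed. I'll hold 0.8 s, then return slowly.

Call:
{"fn": "drive_tool", "kwargs": {"commands": [[[0,0,0,0,0,0,140],[0,0,0,0,0,0,140],[0,0,0,0,0,0,140],[0,0,0,0,0,0,140],[0,0,0,0,0,0,140],[0,0,0,0,0,0,140],[0,0,0,0,0,0,140],[0,0,0,0,0,0,140]]]}}

```text
time_s: 7.6
eef_pos: [0.427, -0.0429, 0.1894]
eef_rot: [0.019, 0.939, -0.041, 0.342]
wrist_force: [0.7, -8.6, -1.5]
opening: 0.449
```

Call:
{"fn": "drive_tool", "kwargs": {"commands": [[[0.003,0.015,0.0025,0,0,0,140],[0.003,0.03,0.0025,0,0,0,140],[0.003,0.03,0.0025,0,0,0,140],[0.003,0.03,0.0025,0,0,0,140],[0.003,0.03,0.0025,0,0,0,140],[0.003,0.03,0.0025,0,0,0,140],[0.003,0.03,0.0025,0,0,0,140],[0.003,0.03,0.0025,0,0,0,140],[0.003,0.03,0.0025,0,0,0,140],[0.003,0.03,0.0025,0,0,0,140]]]}}

```text
time_s: 8.6
eef_pos: [0.4264, -0.0574, 0.1886]
eef_rot: [0.02, 0.939, -0.042, 0.341]
wrist_force: [-11.8, -10.3, 4.2]
opening: 0.453
```

```bash
python3 st.py; python3 bend.py
```

```text
t=8.60 toolyaw=-0.093 grip r=0.1677 ang=-0.183 z=0.0699 lean=39.9 Ftan=11.4 F=[-11.814  -10.3022   4.2085] open=0.453 q=[-0.4996  0.1132  2.3281  1.4023  0.2545 -0.1499]
handle yaw -0.204, bolt offset 0.0103 -> bend from offset 0.173, bolt angle -0.031
```

Call:
{"fn": "drive_tool", "kwargs": {"commands": [[[-0.002,0.028,-0.0017,0,0,0,140],[-0.002,0.028,-0.0017,0,0,0,140],[-0.002,0.028,-0.0017,0,0,0,140],[-0.002,0.028,-0.0017,0,0,0,140],[-0.002,0.028,-0.0017,0,0,0,140],[-0.002,0.026,-0.0017,0,0,0,140],[-0.002,0.024,-0.0017,0,0,0,140],[-0.002,0.022,-0.0017,0,0,0,140]]]}}

```text
time_s: 9.45
eef_pos: [0.4256, -0.0683, 0.1893]
eef_rot: [0.019, 0.939, -0.042, 0.341]
wrist_force: [2.5, -12.5, -6.5]
opening: 0.452
```

```bash
python3 st.py; python3 bend.py
```

```text
t=9.45 toolyaw=-0.092 grip r=0.1667 ang=-0.118 z=0.0707 lean=40.0 Ftan=12.3 F=[  2.4587 -12.5455  -6.5411] open=0.452 q=[-0.5315  0.1132  2.3263  1.3909  0.2757 -0.1633]
handle yaw -0.091, bolt offset 0.0034 -> bend from offset 0.057, bolt angle -0.034
```

Call:
{"fn": "drive_tool", "kwargs": {"commands": [[[0,0.02,0,0,0,0,140],[0,0.02,0,0,0,0,140],[0,0.02,0,0,0,0,140],[0,0.02,0,0,0,0,140],[0,0.02,0,0,0,0,140],[0,0.02,0,0,0,0,140],[0,0.02,0,0,0,0,140]]]}}

```text
time_s: 10.2
eef_pos: [0.4254, -0.0752, 0.1897]
eef_rot: [0.019, 0.939, -0.041, 0.342]
wrist_force: [6.0, -12.0, -6.0]
opening: 0.454
```

```bash
python3 st.py; python3 bend.py
```

```text
t=10.20 toolyaw=-0.091 grip r=0.1661 ang=-0.077 z=0.0712 lean=40.0 Ftan=11.4 F=[  5.972  -12.0302  -6.0144] open=0.454 q=[-0.5509  0.1143  2.3239  1.3824  0.2891 -0.1706]
handle yaw -0.030, bolt offset -0.0004 -> bend from offset -0.006, bolt angle -0.036
```

Call:
{"fn": "drive_tool", "kwargs": {"commands": [[[0,0.02,0,0,0,0,140],[0,0.02,0,0,0,0,140],[0,0.02,0,0,0,0,140],[0,0.02,0,0,0,0,140]]]}}

```text
time_s: 10.65
eef_pos: [0.4253, -0.0794, 0.19]
eef_rot: [0.02, 0.939, -0.041, 0.342]
wrist_force: [5.6, -11.9, -4.3]
opening: 0.45
```

```bash
python3 st.py; python3 bend.py
```

```text
t=10.65 toolyaw=-0.091 grip r=0.1658 ang=-0.052 z=0.0716 lean=40.1 Ftan=11.4 F=[  5.5588 -11.9073  -4.3104] open=0.450 q=[-0.5621  0.1149  2.3222  1.3778  0.2963 -0.1746]
handle yaw 0.005, bolt offset -0.0024 -> bend from offset -0.041, bolt angle -0.035
```

Call:
{"fn": "drive_tool", "kwargs": {"commands": [[[0,0.016,0,0,0,0,140],[0,0.016,0,0,0,0,140],[0,0.016,0,0,0,0,140]]]}}

```text
time_s: 11.0
eef_pos: [0.4249, -0.0805, 0.1898]
eef_rot: [0.018, 0.939, -0.04, 0.342]
wrist_force: [1.8, -3.5, 0.6]
opening: 0.45
```

```bash
python3 st.py; python3 bend.py pics/w5.png
```

```text
t=11.00 toolyaw=-0.088 grip r=0.1662 ang=-0.049 z=0.0714 lean=40.1 Ftan=3.3 F=[ 1.8287 -3.4506  0.5714] open=0.450 q=[-0.5677  0.1152  2.3225  1.3748  0.304  -0.1769]
handle yaw 0.007, bolt offset -0.0025 -> bend from offset -0.042, bolt angle -0.036
```

View pics/w5.png

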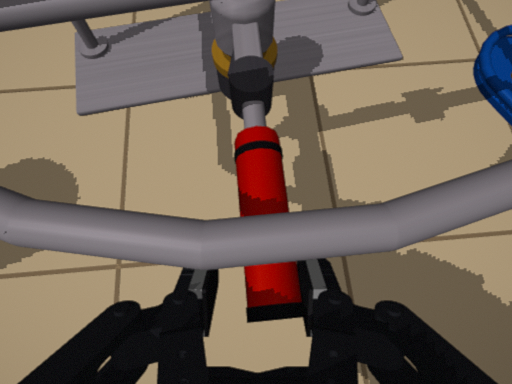

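The handle is straight again (yaw 0.007 and steady) and the force is down to 3 N. The right pad just touches at (315,280), and the left pad is clear. I'll centre, open and retract along the tool axis.

Call:
{"fn": "drive_tool", "kwargs": {"commands": [[[0,0.016,0,0,0,0,140],[0,0.016,0,0,0,0,140],[0,0.02,0,0,0,0,140],[0,0.02,0,0,0,0,140],[0,0.02,0,0,0,0,130],[0,0.02,0,0,0,0,110],[0,0,0,0,0,0,90],[0,0,0,0,0,0,90],[0,0,0,0,0,0,90]]]}}

```text
time_s: 11.95
eef_pos: [0.4234, -0.0855, 0.189]
eef_rot: [0.017, 0.939, -0.04, 0.341]
wrist_force: [-0.2, 0.3, -0.2]
opening: 0.645
```

```bash
python3 st.py; python3 bend.py pics/w6.png
```

```text
t=11.95 toolyaw=-0.086 grip r=0.1677 ang=-0.021 z=0.0704 lean=40.0 Ftan=-0.3 F=[-0.1702  0.2996 -0.2058] open=0.645 q=[-0.5836  0.117   2.3227  1.3671  0.3151 -0.1827]
handle yaw 0.008, bolt offset -0.0027 -> bend from offset -0.046, bolt angle -0.038
```

View pics/w6.png

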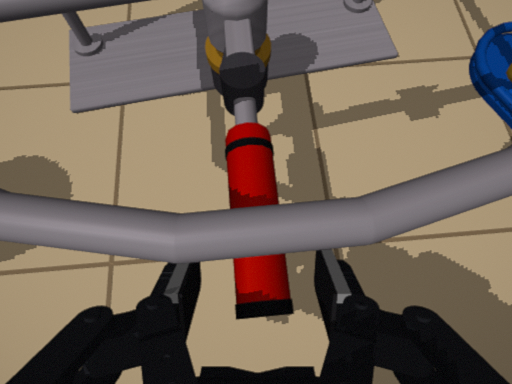

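The handle, at columns 235–290 by the pads, is free of both (left pad to 200, right pad from 318), and the wrist force is zero. I'll retract.

Call:
{"fn": "drive_tool", "kwargs": {"commands": [[[0,0,-0.2,0,0,0,90],[0,0,-0.3,0,0,0,90],[0,0,-0.4,0,0,0,90],[0,0,-0.4,0,0,0,90],[0,0,-0.4,0,0,0,90],[0,0,-0.4,0,0,0,90],[0,0,-0.4,0,0,0,90],[0,0,-0.3,0,0,0,90],[0,0,-0.2,0,0,0,90],[0,0,0,0,0,0,90]]]}}

```text
time_s: 13.0
eef_pos: [0.3273, -0.0769, 0.3051]
eef_rot: [0.018, 0.939, -0.04, 0.343]
wrist_force: [-0.6, 0.2, 0.3]
opening: 0.649
```

```bash
python3 st.py; python3 bend.py; python3 - <<'E'
from bench import ctrl
import cv2
cv2.imwrite("pics/s3.png",cv2.resize(ctrl.camera("scene")["pixels"],(800,600))[:,:,::-1])
E
```

```text
t=13.00 toolyaw=-0.087 grip r=0.2637 ang=-0.044 z=0.1868 lean=40.1 Ftan=-0.1 F=[-0.613   0.1892  0.2553] open=0.649 q=[-0.7874 -0.565   2.5089  0.6589  0.737   0.4742]
handle yaw -0.000, bolt offset -0.0016 -> bend from offset -0.027, bolt angle -0.028
```

View pics/s3.png

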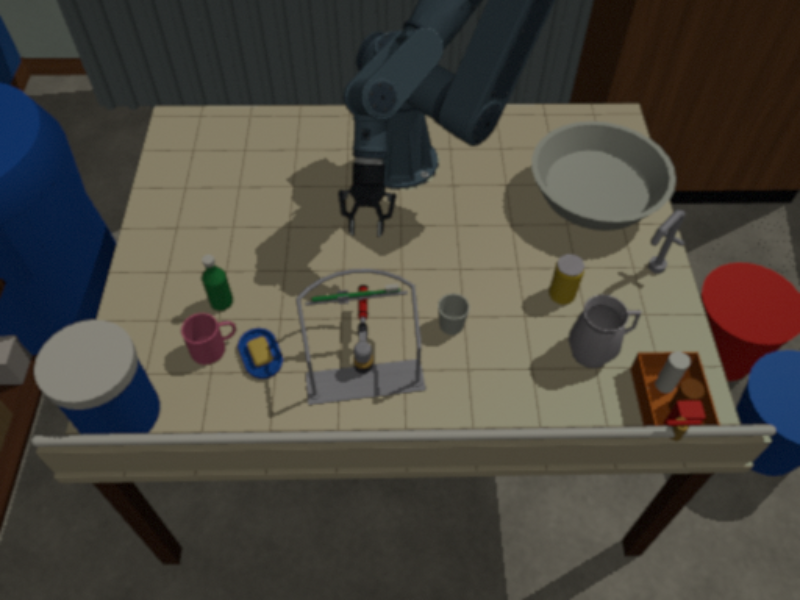

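The scene view shows the handle straight at (363,300), in line with the bolt at (363,355). Everything else is where it was, and the arm is clear. Handing in.

```bash
python3 -c "
from bench import ctrl
ctrl.hand_in()"
```

```text
the job is handed in; nothing more can be done
```

The bolt is tight, the click wrench tripped, and its handle is back straight. I handed the job in at 13 s; no verdict was given.

- **Tightening:** I caged the red handle loosely between the fingers at a 40° lean and pushed it clockwise about 0.54 rad. The sideways force then rose from 2–3 N to 13 N, which showed the bolt was tight.
- **Tripping:** I bent the joint to about 0.33 rad by camera, with the force down to 9 N. I held it there about 0.8 s.
- **Return:** I let the handle come back over about 3 s. The force reached zero with the handle straight, and its yaw did not change when I let go.
- **Last checks:**
  - The wrist force read zero after I let go and after I backed off.
  - The arm stands clear.
  - In the last scene picture the handle is in line with the bolt, and the bracket, toothbrush and surrounding things look unmoved.

**Disagreement:** the camera's bend estimate read about −0.04 rad when the handle was straight. The true peak bend was therefore probably nearer 0.37–0.38 rad, still inside the 0.25–0.4 range.

Near the end of the swing one wrist joint (q5) came close to its limit, so I made the bend by sliding the tool sideways without turning it.

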